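# Drift two bolt holes into line and fit the bolt

## Task

The tie plate on the blue rail has shifted on its one fitted bolt, so its empty hole no longer lines up with the hole in the rail below. Take the orange-handled tapered drift from the wooden stand, feel its tip into both holes and work it down until its collar reaches the plate, so that the taper levers the holes into line; then draw it out, stand it back in the wooden stand, and fit the loose cap bolt in the hole, head fully down on the plate. Never push drift or bolt harder than about 20 N in any direction, so let the drift move sideways as the holes pull it; do not shove the plate with the fingers, and leave the other things alone.

Things in the scene. Friction and masses are not known exactly. Their poses are not given: they have to be found in the camera images.
- plate_hole (a point): centre of the mouth of the empty 22 mm hole in the bare pale-grey metal tie plate, on the plate's top face, 78 mm above the counter. z is up, y runs along the plate towards the fitted bolt about 100 mm away, x across the plate. The plate is 8 mm thick and lies straight on the rail's top wall
- tie_plate: the tie plate, 56 mm wide (x), 150 mm long (y), 8 mm thick; origin 70 mm above the counter, in its underside at the middle of the dark slot by which the fitted bolt holds it; the empty hole is at y = -100 mm. The plate can swing and slide a little on that bolt: about 5 N sideways at the hole moves it, in any direction, and it stays where it is left
- rail: fixed blue box section, 64 (x) x 190 (y) x 70 mm high, origin under its centre; the plate lies on its 8 mm thick top wall. The wall's own 22 mm hole is mostly hidden and not reported: at the start its centre lies, along the axes of plate_hole, 4 to 10 mm to the +x side and up to 8 mm to either y side of the plate's hole. Below the wall it is hollow for 57 mm, deeper than drift or bolt reach
- drift_grip (a point): middle of the drift's orange handle, a square bar 22 x 22 mm and 52 mm high (its sides lie along this point's x and y, z is up the handle), with a small steel cap whose top is 28 mm above this point. It is 36 mm above the underside of the collar
- drift_tip (a point): point of the steel drift, 66 mm below the collar's underside and 102 mm below drift_grip. The drift widens from 5 mm at the rounded tip to 21 mm over the first 46 mm, then is 21 mm parallel for 20 mm up to the collar (34 mm across, 6 mm thick)
- drift_collar (a point): centre of the underside of the drift's collar; the collar rests on the stand at the start
- drift: the whole drift, about 0.2 kg; origin at drift_collar, z up the handle
- bolt_head (a point): centre of the round head of the loose dark cap bolt, 30 mm diameter, 20 mm high; z up. The shank below it is 20 mm thick, 40 mm long, its last 6 mm narrowing to 14 mm
- bolt_seat (a point): centre of the underside of the bolt's head, 10 mm below bolt_head; it rests on the stand at the start
- bolt: the whole loose bolt, about 0.12 kg; origin at bolt_seat
- stand_hole0 (a point): mouth of one 25 mm hole in the top of the fixed wooden stand (64 x 170 mm, 70 mm high, holes right through and 100 mm apart along its y). The drift or the bolt stands in it
- stand_hole1 (a point): mouth of the other 25 mm hole of the stand; axes as stand_hole0
- spanner: loose combination spanner lying left at the front of the counter, 180 mm long, a bystander
- tape_measure: loose yellow tape measure left of the rail, 32 x 80 x 62 mm, a bystander
- grease_can: loose green tin with a white lid left of the rail, 73 mm across, 48 mm high, a bystander

How it is judged (in metres and radians):
On the way, in this order (a step that is already met when the one before it is completed fails the run):
1. the drift is down through the plate and the rail, its collar within 4 mm of the plate (z of drift_collar in the frame of plate_hole below 0.004 m and horizontal distance between drift_collar and plate_hole below 0.004 m), for 0.2 s.
2. the drift stands back in a hole of the stand ((distance between drift_collar and stand_hole0 below 0.008 m or distance between drift_collar and stand_hole1 below 0.008 m) and angle between drift's own z axis and vertical below 0.15 rad), for 0.2 s.
At the end, for the whole second after the job is handed in: The bolt stands upright (within 0.08 rad) in the plate's hole, through plate and rail, its head within 3 mm of the plate's top and 3 mm of the hole's centre; the drift stands in a hole of the stand (collar within 8 mm of the hole's mouth, within 0.15 rad of upright); both are let go and at rest (all of step 2 and horizontal distance between bolt_seat and plate_hole below 0.003 m and z of bolt_seat in the frame of plate_hole between -0.003 and 0.003 m and angle between bolt's own z axis and vertical below 0.08 rad and linear speed of each of bolt, drift below 0.02 m/s); the robot touches nothing.
It fails at once if the drift is forced: more than 30 N against the rail (contact force between drift and rail above 30 N).
It fails at once if drift or bolt is forced: more than 45 N against the tie plate (contact force between any of drift, bolt and tie_plate above 45 N).
It fails at once if the bolt is forced: more than 30 N against the rail (contact force between bolt and rail above 30 N).
It fails at once if the fingers shove the plate with more than 10 N (contact force between the fingers and tie_plate above 10 N).
It fails at once if a bystander is moved more than 30 mm (distance of any of spanner, tape_measure, grease_can from where it was at the start of the episode above 0.03 m).
It also fails if it takes over 64 s, if anything falls off the work surface, if the arm or the gripper's body presses on something with over 40 N, if the wrist force passes 120 N, or if a joint passes its speed limit or range.

## Robot

A 6-joint arm with a two-finger parallel gripper is mounted at the origin on a cart in front of the work surface, level with it; the furniture and walls round the work are solid. World frame = base frame: x ahead of the robot, y to its left, z up, the work surface at z = 0. Lengths are in m, angles in degrees, forces in N, time in s.
With the tool pointing down it reaches from about 0.4 to 0.825 m from the base axis. Payload 7 kg.
Tool frame: the origin (TCP) lies midway between the tips of the shut fingers; the grasp point (between the pads) lies 19 mm behind it; z points along the fingers, y is the line along which they close (so a half turn about z gives the same grasp; the last joint's range is limited). The gripper opens to 88 mm and grips with 3 to 60 N. Pads are 19 mm wide; open, the fingers measure 130 mm over their backs; the gripper's body (78 mm by 193 mm) begins 47 mm behind the grasp point.
Start: joints at [-55.686, 20.546, 0.682, 0, -70.136, -16.507], TCP at [0.206, -0.643, 0.227] pointing down, gripper open.
Joint ranges: [-176.03, 176.03], [-82.01, 121.73], [-58.28, 71.71], [-173.87, 95.51], [-174.79, -0.11], [-173.66, 173.66]. Speed limits (degrees/s): [136.94, 136.94, 172.46, 180, 180, 180].

## Interface

Orientations are given as [roll, pitch, yaw] about the fixed x, y, z axes, in that order (R = Rz(yaw) Ry(pitch) Rx(roll)).
In Python, from plant import * gives the robot as it stands.
- The arm moves only by the tool move_arm, never from a script. Its argument "commands" is a list of rows, each a list of 7 numbers: the shift along the world's x, y, z in mm, then the turn, a rotation vector about the world's x, y, z in degrees, then the opening in per cent of the stroke, from 0 (shut) to 100 (fully open). In form: [[x, y, z, rx, ry, rz, fingers], ...]. A call has 1 to 20 rows; each row shifts and turns the commanded pose from where the row before left it; what a row does not reach is not made up. A row lasts 1/10 s, in which the tool goes at most 50 mm and 8.59 degrees, less where a joint would pass 70% of its speed; a pose out of reach is approached as far as the arm can. A call with a gripper value outside its range is refused whole. The fingers move at their own pace and stop on an object; "squeeze" is the grip in N (left out, the last holds). Time passes only in rows, so rows that do not move let the fingers close. It gives the time, the measured TCP pose, the force and the opening at its end, in the units of the state.
- get_state(): the state, without advancing time (a new reading comes with each control period).
- capture(name): name is "scene" or "side" or "wrist"; returns a dict with "frame" (400x640x3 uint8, blue, green, red), "camera_matrix" (3x3 intrinsics, pixels), "world_to_cam" (4x4, takes a point from world to camera coordinates); the wrist camera has in their place "tool_from_camera" (4x4, takes a point from camera to tool coordinates, whose origin is the TCP and whose axes are the flange's). Camera axes: x right, y up, looking along -z (the intrinsics and any distortion apply to the point x, -y, -z); pixel columns grow to the right and rows downward; lengths in m; the calibration is good to about 2 mm. A picture is of the moment at which its call begins: read the wrist's pose just before it. There is no depth.
- close_job(): hands the job in, once; it reports no verdict.
The state is a dict: "time_s": time; "joints": joint angles; "qd": joint speeds; "joint_torque": joint torques, N m; "tcp_pos": TCP position; "eef_rot": TCP orientation; "contact_force": force on the tool from outside, world axes, zero at the start; "moment": the same for the moment, N m; "gripper_width": finger opening in m.
Only numpy, scipy, OpenCV 4.12 (cv2) and the standard library are available. Lean on these libraries where they do the work, as an engineer would, in place of code of your own. Each camera call takes 0.05 s, during which the arm holds its last target. There are 200 camera calls.

## Working session

There is one attempt and no reset: what is moved stays moved. The work goes in short steps, Python scripts to look and compute and a tool call to move; the robot and the scene stay as the last step left them, time stands still between calls to the robot, and variables do not carry over. Pictures are saved under pics/ and viewed, on a budget of 10 in all, crops included, one or two more only if the job needs it, and the job is handed in when it is done.

Besides the shell and the picture viewer there is one more tool, called after "Request:" as name(argument=value, ...) on one line, values as JSON. move_arm: Moves the arm, as the interface text tells. Its arguments: {"type":"object","properties":{"commands":{"type":"array"},"squeeze":{"type":"number"}},"required":["commands"]}

```bash
mkdir -p pics; ls
python3 - <<'E'
from plant import *
import cv2,pickle
s=get_state();print(s)
d={}
for n in("scene","side"):
    c=capture(n);d[n]=c;cv2.imwrite(f"pics/{n}0.png",c["frame"]);print(n,c["camera_matrix"],c["world_to_cam"],[k for k in c])
pickle.dump(d,open("c0.pkl","wb"))
E
```

```text
pics
{'time_s': 0.0, 'joints': array([-5.56861118e+01,  2.05901155e+01,  6.32795056e-01, -2.15928696e-02,
       -7.01342121e+01, -1.65066569e+01]), 'qd': array([ 0.10498497, -0.0771646 ,  0.01567774,  0.01206985, -0.05762059,
        0.05376235]), 'joint_torque': array([ 9.44304229e-04, -5.82711160e+01,  2.93062592e+01,  6.99709520e+00,
        6.88963104e-03, -1.85733165e-04]), 'tcp_pos': array([ 0.20625396, -0.64219795,  0.2256255 ]), 'eef_rot': array([ 1.79906472e+02, -6.54751334e-03, -1.62200117e+02]), 'contact_force': array([ 0.93307426, -0.91207295,  0.66034778]), 'moment': array([-0.04030849, -0.0068194 , -0.01201878]), 'gripper_width': 0.08790468076948743}
scene [[473.42400817   0.         321.84434322]
 [  0.         473.42400817 198.01989452]
 [  0.           0.           1.        ]] [[-0.87389747 -0.48577709 -0.01799546  0.51004688]
 [ 0.33617508 -0.63067914  0.69944988 -0.20300298]
 [-0.35112609  0.60519786  0.71445505 -1.26726481]
 [ 0.          0.          0.          1.        ]] ['frame', 'camera_matrix', 'world_to_cam']
side [[447.96402053   0.         315.71399929]
 [  0.         447.96402053 208.42374863]
 [  0.           0.           1.        ]] [[ 9.85863263e-01 -1.67548374e-01 -1.08133757e-03 -5.20547006e-01]
 [ 9.29183937e-02  5.41343416e-01  8.35651529e-01 -1.68827455e-01]
 [-1.39426680e-01 -8.23938619e-01  5.49258913e-01 -1.45199298e+00]
 [ 0.00000000e+00  0.00000000e+00  0.00000000e+00  1.00000000e+00]] ['frame', 'camera_matrix', 'world_to_cam']
```

View pics/scene0.png

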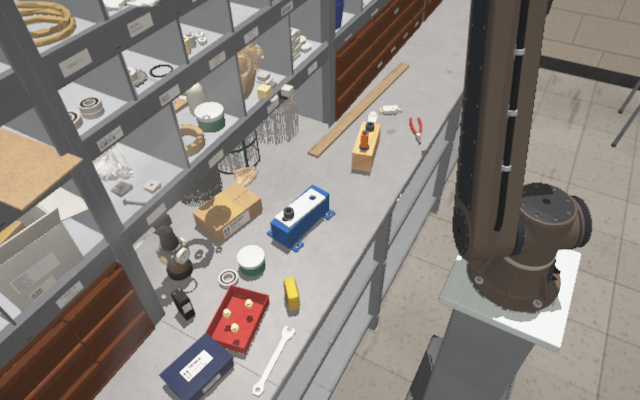

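View pics/side0.png

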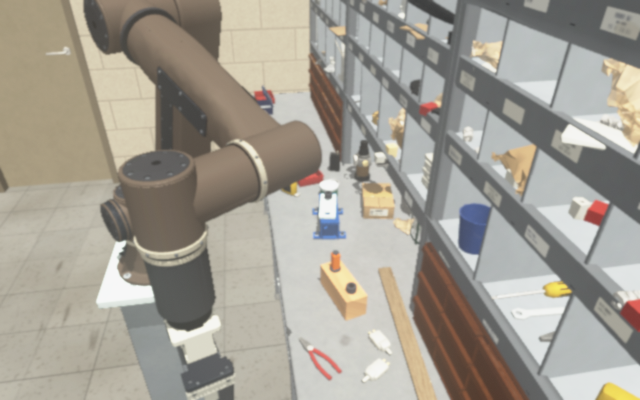

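Scene view: blue rail with the fitted bolt at (289,214) and the empty hole at (312,197); the stand with the orange drift at (365,140) and the bolt head at (370,127). Side view: drift (336,262), bolt (351,288), plate near (329,210).

```bash
cat > h.py <<'E'
import numpy as np,cv2,pickle
from scipy.spatial.transform import Rotation as R
def ray(c,u,v):
    K=c["camera_matrix"];p=np.linalg.inv(K)@[u,v,1];d=np.array([p[0],-p[1],-p[2]])
    if "world_to_cam" in c: M=np.linalg.inv(c["world_to_cam"])
    else: M=c["T"]@c["tool_from_camera"]
    return M[:3,3],M[:3,:3]@d
def onz(c,u,v,z):
    o,d=ray(c,u,v);return o+d*(z-o[2])/d[2]
def tri(a,b):
    A=[];y=[]
    for o,d in(a,b):
        d=d/np.linalg.norm(d);P=np.eye(3)-np.outer(d,d);A.append(P);y.append(P@o)
    return np.linalg.lstsq(np.vstack(A),np.hstack(y),rcond=None)[0]
def wrist(name):
    from plant import get_state,capture
    s=get_state();c=capture("wrist");T=np.eye(4);T[:3,:3]=R.from_euler("xyz",s["eef_rot"],degrees=True).as_matrix();T[:3,3]=s["tcp_pos"];c["T"]=T
    pickle.dump(c,open(name+".pkl","wb"));cv2.imwrite(f"pics/{name}.png",c["frame"]);return s,c
def proj(c,p):
    M=c["world_to_cam"] if "world_to_cam" in c else np.linalg.inv(c["T"]@c["tool_from_camera"])
    q=(M@np.r_[p,1])[:3];k=c["camera_matrix"]@[q[0],-q[1],-q[2]];return k[:2]/k[2]
E
python3 - <<'E'
from h import *
d=pickle.load(open("c0.pkl","rb"))
for n,box in(("scene",(340,110,400,180)),("side",(310,240,380,325))):
    f=d[n]["frame"];x0,y0,x1,y1=box;h=cv2.cvtColor(f,cv2.COLOR_BGR2HSV)[y0:y1,x0:x1]
    m=((h[...,0]<13)&(h[...,1]>170)&(h[...,2]>90)).astype(np.uint8)
    k,l,st,ce=cv2.connectedComponentsWithStats(m);i=1+np.argmax(st[1:,4]);print(n,st[i],ce[i]+[x0,y0]);d[n+"c"]=ce[i]+[x0,y0]
p=tri(ray(d["scene"],*d["scenec"]),ray(d["side"],*d["sidec"]));print("grip",p)
S=d["scene"];D=d["side"]
print("bolt head",onz(S,370,127,.09),onz(D,351,288,.09))
print("hole",onz(S,312,197,.078),"fit",onz(S,289,214,.09))
E
```

```text
scene [21 24  7 13 75] [364.04 140.44]Traceback (most recent call last):
  File "<stdin>", line 6, in <module>
    return _wrapfunc(a, 'argmax', axis=axis, out=out, **kwds)
    return bound(*args, **kwds)
ValueError: attempt to get argmax of an empty sequence
```

Run:
```python
from h import *
d=pickle.load(open("c0.pkl","rb"))
S=d["scene"];D=d["side"]
print("grip",tri(ray(S,364,140.4),ray(D,336,262)))
print("bolt head",onz(S,370,127,.09),onz(D,351,288,.09))
print("hole",onz(S,312,197,.078),"fit",onz(S,289,214,.09),onz(D,329,190,.098))
```

```text
grip [ 0.54918064 -0.21804914  0.09589114]
bolt head [ 0.56333566 -0.29784981  0.09      ] [ 0.57019415 -0.32373575  0.09      ]
hole [0.57715206 0.06757759 0.078     ] fit [0.59426602 0.16490898 0.09      ] [0.60782282 0.18020163 0.098     ]
```

Request:
move_arm(commands=[[21, 27, 5, 0, 0, -0.6, 100], [21, 27, 5, 0, 0, -0.6, 100], [21, 27, 5, 0, 0, -0.6, 100], [21, 27, 5, 0, 0, -0.6, 100], [21, 27, 5, 0, 0, -0.6, 100], [21, 27, 5, 0, 0, -0.6, 100], [21, 27, 5, 0, 0, -0.6, 100], [21, 27, 5, 0, 0, -0.6, 100], [21, 27, 5, 0, 0, -0.6, 100], [21, 27, 5, 0, 0, -0.6, 100], [21, 27, 5, 0, 0, -0.6, 100], [21, 27, 5, 0, 0, -0.6, 100], [21, 27, 5, 0, 0, -0.6, 100], [21, 27, 5, 0, 0, -0.6, 100], [0, 0, 0, 0, 0, 0, 100], [0, 0, 0, 0, 0, 0, 100]])

```text
time_s: 1.7
tcp_pos: [0.5006, -0.2639, 0.2961]
eef_rot: [180.0, -0.0, -170.5]
contact_force: [0.5, -0.1, -0.7]
gripper_width: 0.088
```

Run:
```python
from h import *
s,c=wrist("w1");print(s["time_s"],s["tcp_pos"],s["eef_rot"],c["tool_from_camera"],c["camera_matrix"])
for p in([.549,-.218,.134],[.565,-.31,.098],[.577,.068,.078]):print(proj(c,p))
```

```text
1.7 [ 0.50060907 -0.26389489  0.2961405 ] [ 1.79978464e+02 -4.15878624e-02 -1.70491192e+02] [[-4.22030316e-04  9.52417653e-01  3.04795727e-01  8.35902173e-02]
 [ 9.99999349e-01  7.24960374e-04 -8.80704657e-04  3.82219481e-04]
 [-1.05976349e-03  3.04795157e-01 -9.52417340e-01 -1.58688836e-01]
 [ 0.00000000e+00  0.00000000e+00  0.00000000e+00  1.00000000e+00]] [[353.0881625    0.         319.69487106]
 [  0.         353.0881625  197.95027683]
 [  0.           0.           1.        ]]
[356.78103947 233.05701657]
[267.15651212 220.37515228]
[580.88507901 271.70372341]
```

View pics/w1.png

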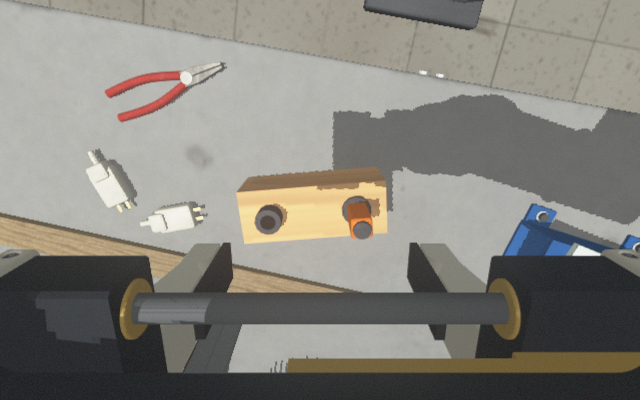

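The wrist view shows the drift cap at (362,230), the bolt head at (269,218), and the stand's far top edge running from (246,243) to (387,233).

Run:
```python
from h import *
c=pickle.load(open("w1.pkl","rb"));f=c["frame"]
h=cv2.cvtColor(f,cv2.COLOR_BGR2HSV)
m=((h[...,2]<110)).astype(np.uint8)
for (x0,y0,x1,y1,z) in((250,200,290,240,.098),(345,218,378,242,.134)):
    k,l,st,ce=cv2.connectedComponentsWithStats(m[y0:y1,x0:x1]);i=1+np.argmax(st[1:,4]);print(st[i],ce[i]+[x0,y0],onz(c,*(ce[i]+[x0,y0]),z))
print(onz(c,362,230,.134),onz(c,269,218,.098))
a,b=onz(c,246,243,.07),onz(c,387,233,.07);print(a,b,np.degrees(np.arctan2(*(b-a)[[1,0]])),np.linalg.norm(b-a))
cv2.imwrite("pics/w1c.png",cv2.resize(f[160:260,220:420],None,fx=4,fy=4,interpolation=cv2.INTER_CUBIC))
```

```text
[ 10  15  16  15 187] [267.29411765 222.28877005] [ 0.56718549 -0.30958559  0.098     ]
[10  3 16 10 26] [364.26923077 223.92307692] [ 0.5383058  -0.21268051  0.134     ]
[ 0.54496287 -0.21357964  0.134     ] [ 0.56194079 -0.30836619  0.098     ]
[ 0.60938341 -0.33396693  0.07      ] [ 0.56914502 -0.17093218  0.07      ] 103.86402212286899 0.16792695019864692
```

View pics/w1c.png

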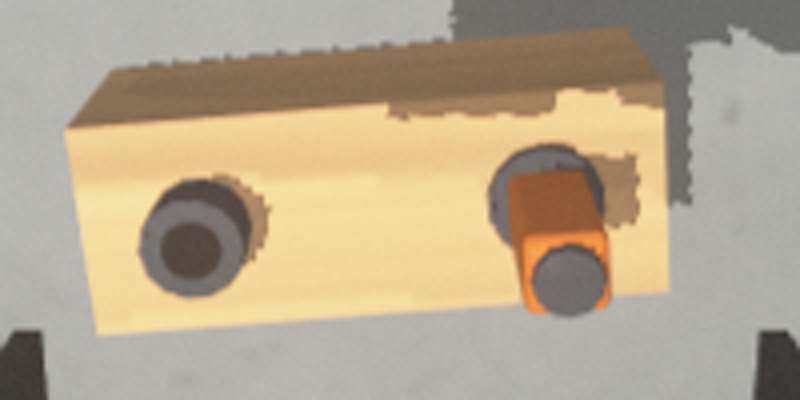

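The crop shows the drift cap centre at (569,280), i.e. (362.2,230) in the full picture, and the bolt head centre at (192,248), i.e. (268,222). The handle sits square to the stand.

Run:
```python
from h import *
c=pickle.load(open("w1.pkl","rb"))
P=[onz(c,220+u/4,160+v/4,.07) for u,v in((98,335),(668,292),(664,82),(68,128))]
ang=lambda v:np.degrees(np.arctan2(v[1],v[0]))
print(P,ang(P[1]-P[0]),ang(P[2]-P[3]),ang(P[1]-P[2]))
q=sum(P)/4;print("centre",q);d=onz(c,362.2,230,.134);b=onz(c,268,222,.098);print(d,b,ang(d-b),np.linalg.norm((d-b)[:2]),(d+b)/2)
```

```text
[array([ 0.61065325, -0.33563194,  0.07      ]), array([ 0.56914502, -0.17093218,  0.07      ]), array([ 0.50668677, -0.18627971,  0.07      ]), array([ 0.54777457, -0.35055319,  0.07      ])] 104.14531541645584 104.04262157152002 13.80546923518967
centre [ 0.5585649  -0.26084926  0.07      ]
[ 0.5449306  -0.21338574  0.134     ] [ 0.56672583 -0.30887115  0.098     ] 102.85788941776077 0.09794128810438586 [ 0.55582821 -0.26112845  0.116     ]
```

Request:
move_arm(commands=[[9, 10, -18, 0, 0, 1.5, 100], [9, 10, -18, 0, 0, 1.5, 100], [9, 10, -18, 0, 0, 1.5, 100], [9, 10, -18, 0, 0, 0, 100], [9, 11, -18, 0, 0, 0, 100], [0, 0, -23, 0, 0, 0, 100], [0, 0, -23, 0, 0, 0, 100], [0, 0, -23, 0, 0, 0, 100], [0, 0, -23, 0, 0, 0, 100], [0, 0, -18, 0, 0, 0, 100], [0, 0, -9, 0, 0, 0, 100], [0, 0, 0, 0, 0, 0, 100], [0, 0, 0, 0, 0, 0, 20], [0, 0, 0, 0, 0, 0, 10], [0, 0, 0, 0, 0, 0, 10], [0, 0, 0, 0, 0, 0, 10], [0, 0, 0, 0, 0, 0, 10]], squeeze=50)

```text
time_s: 3.45
tcp_pos: [0.5456, -0.2136, 0.088]
eef_rot: [-180.0, 0.0, -166.1]
contact_force: [-0.3, 0.0, -0.8]
gripper_width: 0.0531
```

Request:
move_arm(commands=[[0, 0, 0, 0, 0, 0, 10], [0, 0, 0, 0, 0, 0, 10], [0, 0, 0, 0, 0, 0, 10], [0, 0, 0, 0, 0, 0, 10], [0, 0, 0, 0, 0, 0, 10]])

```text
time_s: 3.95
tcp_pos: [0.5454, -0.2137, 0.0875]
eef_rot: [-180.0, -0.0, -166.1]
contact_force: [-0.5, 0.0, 0.4]
gripper_width: 0.0223
```

Request:
move_arm(commands=[[0, 0, 10, 0, 0, 0, 10], [0, 0, 25, 0, 0, 0, 10], [0, 0, 30, 0, 0, 0, 10], [0, 0, 30, 0, 0, 0, 10], [0, 0, 30, 0, 0, 0, 10], [4, 20, 5, 0, 0, -3, 10], [4, 28, 0, 0, 0, -3, 10], [4, 28, 0, 0, 0, -3, 10], [4, 28, 0, 0, 0, -3, 10], [4, 28, 0, 0, 0, -3, 10], [4, 28, 0, 0, 0, -3, 10], [4, 28, 0, 0, 0, -3, 10], [4, 24, 0, 0, 0, -3, 10], [0, 0, 0, 0, 0, 0, 10], [0, 0, 0, 0, 0, 0, 10], [0, 0, 0, 0, 0, 0, 10]])

```text
time_s: 5.55
tcp_pos: [0.5771, -0.0022, 0.2177]
eef_rot: [-180.0, -0.0, 169.9]
contact_force: [-0.2, -0.7, -2.1]
gripper_width: 0.0218
```

Run:
```python
from h import *
s,c=wrist("w2");print(s["time_s"],s["tcp_pos"],s["eef_rot"],s["contact_force"],s["gripper_width"])
T=c["T"];tip=(T@[0,0,.083,1])[:3]
for p in([.577,.068,.078],tip):print(proj(c,p))
```

```text
5.55 [ 0.57709221 -0.00217147  0.2177324 ] [-1.79993336e+02 -1.36950110e-02  1.69924404e+02] [-0.19696539 -0.72539049 -2.0844443 ] 0.021800583491559507
[398.91472677 171.48176243]
[319.18797521 206.41112786]
```

View pics/w2.png

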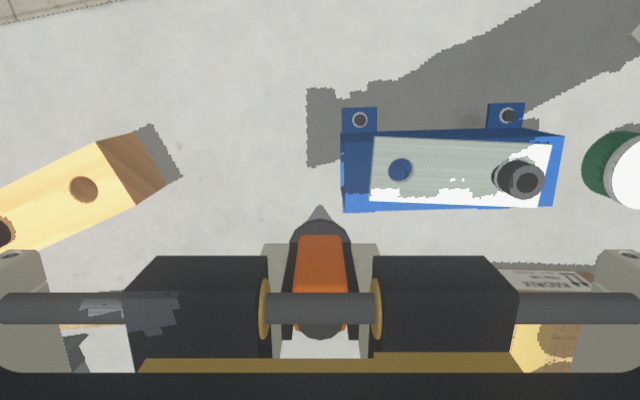

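The drift is held straight, with its tip at (320,206) where I predicted it. The plate hole is near (400,170), the fitted bolt at (525,180), and the empty stand hole at (84,190).

Run:
```python
from h import *
c=pickle.load(open("w2.pkl","rb"));f=c["frame"]
cr=f[130:215,340:560]
cv2.imwrite("pics/w2c.png",np.vstack([cv2.resize(cr,(792,306),interpolation=cv2.INTER_CUBIC),cv2.copyMakeBorder(cv2.resize(f[150:190,380:420],(280,280),interpolation=cv2.INTER_CUBIC),0,0,0,512,0)]))
b,g,r=[f[...,i].astype(int) for i in range(3)]
m=((b-r)>25).astype(np.uint8)[150:190,378:422]
k,l,st,ce=cv2.connectedComponentsWithStats(m)
for i in range(1,k):print(st[i],ce[i]+[378,150],onz(c,*(ce[i]+[378,150]),.078))
h=cv2.cvtColor(f,cv2.COLOR_BGR2HSV)
m=((h[...,2]<190)&(h[...,0]<25)).astype(np.uint8)[170:212,65:105]
k,l,st,ce=cv2.connectedComponentsWithStats(m)
for i in range(1,k):
  if st[i][4]>50:print("stand",st[i],ce[i]+[65,170],onz(c,*(ce[i]+[65,170]),.07))
```

```text
[ 10   9  23  22 406] [399.24384236 169.36945813] [0.57518313 0.06848297 0.078     ]
stand [  5   7  28  26 559] [ 83.4293381 189.       ] [ 0.54533103 -0.21285183  0.07      ]
```

View pics/w2c.png

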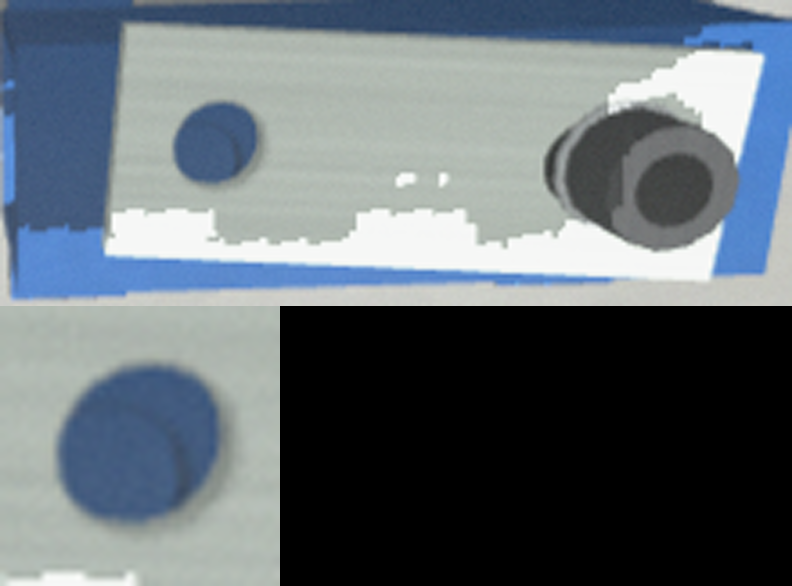

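Run:
```python
from h import *
c=pickle.load(open("w2.pkl","rb"));f=c["frame"]
g=f[154:186,384:416].astype(float)[...,0]
g=np.clip((g-70)/(150-70)*255,0,255).astype(np.uint8)
cv2.imwrite("pics/w2d.png",cv2.resize(g,(576,576),interpolation=cv2.INTER_CUBIC))
```

```text
(no output)
```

View pics/w2d.png

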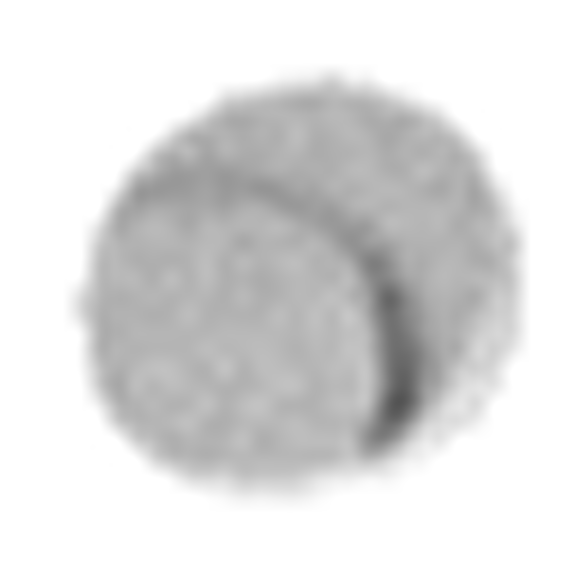

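The enlargement shows the plate hole's rim: left (88,310), top (320,78), right about (522,245). The rail hole's top rim is the dark arc through (210,170), (340,215), (405,290) and (425,380), so the rail hole lies to the lower left, i.e. +x, -y.

Run:
```python
from h import *
from scipy.optimize import least_squares
c=pickle.load(open("w2.pkl","rb"))
def fit(pts,z,r=.011):
    P=np.array([onz(c,384+u/18-.5+.5/18,154+v/18-.5+.5/18,z)[:2] for u,v in pts])
    s=least_squares(lambda q:np.hypot(*(P-q).T)-r,P.mean(0));return s.x,np.abs(s.fun).max()
p,e=fit([(88,310),(100,240),(150,160),(230,100),(320,80),(410,95),(480,150),(522,245),(270,497),(180,465),(110,400)],.078)
q,e2=fit([(210,168),(280,178),(340,213),(380,245),(405,290),(422,340),(427,380)],.070)
q2,e3=fit([(355,260),(376,320),(380,360),(375,400)],.062)
print(p,e,q,e2,q2,e3,(q-p)*1e3)
P=[onz(c,340+u/3.6,130+v/3.6,.078) for u,v in((123,22),(106,255),(713,280),(764,54))]
ang=lambda v:np.degrees(np.arctan2(v[1],v[0]))
print(ang(P[3]-P[0]),ang(P[2]-P[1]),ang(P[1]-P[0]),np.linalg.norm(P[1]-P[0]),sum(P)/4)
```

```text
[0.57609588 0.06990002] 0.001014502131697223 [0.58183701 0.0654598 ] 0.0001808940230451396 [0.58291003 0.06498147] 2.130296155730682e-05 [ 5.74112305 -4.44022376]
77.05912017508213 77.40669296069137 -11.615482750162212 0.0572682757271519 [0.58776089 0.11890102 0.078     ]
```

Request:
move_arm(commands=[[0.3, 13.7, 0, 0, 0, 0, 10], [0.7, 20, 0, 0, 0, 0, 10], [1, 20, 0, 0, 0, 0, 10], [1.3, 15, 0, 0, 0, 0, 10], [0, 0, -15, 0, 0, 0, 10], [0, 0, -15, 0, 0, 0, 10], [0, 0, -15, 0, 0, 0, 10], [0, 0, -4, 0, 0, 0, 10], [0, 0, 0, 0, 0, 0, 10], [0, 0, 0, 0, 0, 0, 10], [0, 0, 0, 0, 0, 0, 10]])

```text
time_s: 6.7
tcp_pos: [0.5813, 0.0672, 0.1695]
eef_rot: [180.0, 0.1, 169.9]
contact_force: [-0.6, 0.1, -1.3]
gripper_width: 0.022
```

Run:
```python
from h import *
s,c=wrist("w3");print(s["time_s"],s["tcp_pos"],s["eef_rot"],s["contact_force"])
T=c["T"];print(proj(c,(T@[0,0,.0835,1])[:3]),proj(c,[.5761,.0699,.078]),proj(c,[.582,.0653,.07]))
f=c["frame"];cv2.imwrite("pics/w3c.png",cv2.resize(f[130:250,260:420],(800,600),interpolation=cv2.INTER_CUBIC))
```

```text
6.7 [0.58125641 0.06720674 0.16951067] [1.79959395e+02 7.50542860e-02 1.69909200e+02] [-0.59803324  0.05368318 -1.31946579]
[319.18840402 206.18416984] [321.45390519 195.43926648] [316.83558638 200.53874517]
```

View pics/w3c.png

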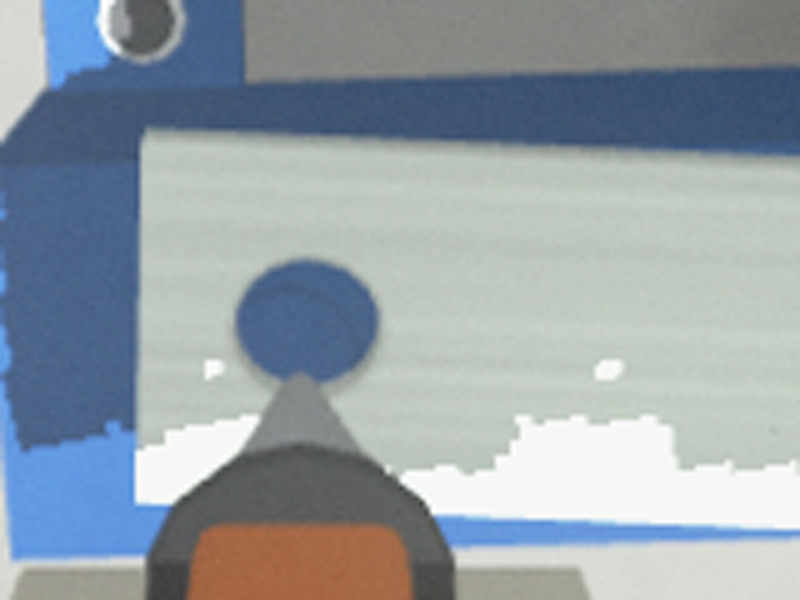

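The plate hole centre is at (321.4,194.5), as predicted, and the tip at (320,204.5) is over the overlap of the two holes. Descending to feel in.

Request:
move_arm(commands=[[0, 0, -3, 0, 0, 0, 10], [0, 0, -3, 0, 0, 0, 10], [0, 0, -3, 0, 0, 0, 10], [0, 0, -3, 0, 0, 0, 10], [0, 0, -3, 0, 0, 0, 10], [0, 0, -2, 0, 0, 0, 10], [0, 0, 0, 0, 0, 0, 10]])

```text
time_s: 7.45
tcp_pos: [0.5805, 0.067, 0.1511]
eef_rot: [-180.0, -0.0, 169.9]
contact_force: [0.3, 0.3, -2.4]
gripper_width: 0.0218
```

Request:
move_arm(commands=[[0, 0, -1, 0, 0, 0, 10], [0, 0, -1, 0, 0, 0, 10], [0, 0, -1, 0, 0, 0, 10], [0, 0, 0, 0, 0, 0, 10]])

```text
time_s: 7.85
tcp_pos: [0.5806, 0.067, 0.1484]
eef_rot: [-180.0, -0.0, 169.9]
contact_force: [-0.0, 0.2, -2.0]
gripper_width: 0.0219
```

Request:
move_arm(commands=[[0, 0, -1.5, 0, 0, 0, 10], [0, 0, -1.5, 0, 0, 0, 10], [0, 0, -1.5, 0, 0, 0, 10], [0, 0, -1.5, 0, 0, 0, 10], [0, 0, 0, 0, 0, 0, 10]])

```text
time_s: 8.35
tcp_pos: [0.5805, 0.067, 0.1422]
eef_rot: [-180.0, -0.0, 169.9]
contact_force: [0.1, 0.4, -2.9]
gripper_width: 0.0222
```

Request:
move_arm(commands=[[0, 0, -1.5, 0, 0, 0, 10], [0, 0, -1.5, 0, 0, 0, 10], [0, 0, -1, 0, 0, 0, 10], [0, 0, 0, 0, 0, 0, 10]])

```text
time_s: 8.75
tcp_pos: [0.5806, 0.067, 0.1384]
eef_rot: [-180.0, -0.0, 169.9]
contact_force: [-0.9, -0.3, -1.8]
gripper_width: 0.0211
```

Request:
move_arm(commands=[[0.2, -0.2, -1, 0, 0, 0, 10], [0.2, -0.2, -1, 0, 0, 0, 10], [0.2, -0.2, -1, 0, 0, 0, 10], [0, 0, 0, 0, 0, 0, 10]])

```text
time_s: 9.15
tcp_pos: [0.5809, 0.0666, 0.1354]
eef_rot: [180.0, -0.0, 169.9]
contact_force: [-3.7, 1.8, 0.5]
gripper_width: 0.0216
```

Request:
move_arm(commands=[[0, -0.1, -1, 0, 0, 0, 10], [0, -0.1, -1, 0, 0, 0, 10], [0, -0.1, -1, 0, 0, 0, 10], [0, 0, 0, 0, 0, 0, 10]])

```text
time_s: 9.55
tcp_pos: [0.5809, 0.0665, 0.1325]
eef_rot: [180.0, -0.0, 169.9]
contact_force: [-5.3, 3.4, 2.3]
gripper_width: 0.0218
```

Request:
move_arm(commands=[[0.1, -0.1, -1, 0, 0, 0, 10], [0.1, -0.1, -1, 0, 0, 0, 10], [0.1, -0.1, -1, 0, 0, 0, 10], [0.1, -0.1, -1, 0, 0, 0, 10], [0, 0, 0, 0, 0, 0, 10]])

```text
time_s: 10.05
tcp_pos: [0.5815, 0.0662, 0.1286]
eef_rot: [180.0, -0.0, 169.9]
contact_force: [-5.3, 4.3, 2.0]
gripper_width: 0.0216
```

Request:
move_arm(commands=[[0.1, -0.1, -1, 0, 0, 0, 10], [0.1, -0.1, -1, 0, 0, 0, 10], [0.1, -0.1, -1, 0, 0, 0, 10], [0.1, -0.1, -1, 0, 0, 0, 10], [0, 0, 0, 0, 0, 0, 10]])

```text
time_s: 10.55
tcp_pos: [0.5821, 0.066, 0.1247]
eef_rot: [179.9, 0.0, 169.9]
contact_force: [-4.1, 4.4, 2.5]
gripper_width: 0.0214
```

Request:
move_arm(commands=[[0, -0.1, -1, 0, 0, 0, 10], [0, -0.1, -1, 0, 0, 0, 10], [0, -0.1, -1, 0, 0, 0, 10], [0, -0.1, -1, 0, 0, 0, 10], [0, 0, 0, 0, 0, 0, 10]])

```text
time_s: 11.05
tcp_pos: [0.5824, 0.0659, 0.1209]
eef_rot: [179.9, 0.0, 169.9]
contact_force: [-4.0, 4.8, 2.3]
gripper_width: 0.0218
```

Request:
move_arm(commands=[[0, 0, -1, 0, 0, 0, 10], [0, 0, -1, 0, 0, 0, 10], [0, 0, -1, 0, 0, 0, 10], [0, 0, 0, 0, 0, 0, 10]])

```text
time_s: 11.45
tcp_pos: [0.5824, 0.0659, 0.1179]
eef_rot: [179.9, 0.0, 169.9]
contact_force: [-5.0, 5.5, 3.5]
gripper_width: 0.0221
```

Request:
move_arm(commands=[[0, 0, -1, 0, 0, 0, 10], [0, 0, -1, 0, 0, 0, 10], [0, 0, -1, 0, 0, 0, 10], [0, 0, 0, 0, 0, 0, 10]])

```text
time_s: 11.85
tcp_pos: [0.5824, 0.0659, 0.115]
eef_rot: [179.9, 0.0, 169.9]
contact_force: [-4.1, 5.6, 3.9]
gripper_width: 0.0217
```

Request:
move_arm(commands=[[0, 0, -1, 0, 0, 0, 10], [0, 0, -1, 0, 0, 0, 10], [0, 0, 0, 0, 0, 0, 10]])

```text
time_s: 12.15
tcp_pos: [0.5821, 0.0659, 0.1124]
eef_rot: [179.9, 0.0, 169.9]
contact_force: [-2.3, 5.7, -2.4]
gripper_width: 0.0217
```

Request:
move_arm(commands=[[0, 0, -1, 0, 0, 0, 10], [0, 0, -1, 0, 0, 0, 10], [0, 0, 0, 0, 0, 0, 10]])

```text
time_s: 12.45
tcp_pos: [0.5823, 0.0658, 0.1106]
eef_rot: [179.9, 0.0, 169.9]
contact_force: [-3.9, 5.1, 1.1]
gripper_width: 0.0215
```

Request:
move_arm(commands=[[0, 0, -1, 0, 0, 0, 10], [0, 0, -1, 0, 0, 0, 10], [0, 0, 0, 0, 0, 0, 10]])

```text
time_s: 12.75
tcp_pos: [0.5824, 0.0657, 0.1088]
eef_rot: [179.9, 0.0, 169.9]
contact_force: [-3.8, 4.8, 1.1]
gripper_width: 0.0217
```

Request:
move_arm(commands=[[0, 0, -1, 0, 0, 0, 10], [0, 0, -1, 0, 0, 0, 10], [0, 0, 0, 0, 0, 0, 10]])

```text
time_s: 13.05
tcp_pos: [0.5825, 0.0654, 0.1069]
eef_rot: [180.0, 0.0, 169.9]
contact_force: [-3.2, 3.9, 1.8]
gripper_width: 0.0214
```

Request:
move_arm(commands=[[0, 0, -1, 0, 0, 0, 10], [0, 0, -1, 0, 0, 0, 10], [0, 0, -1, 0, 0, 0, 10], [0, 0, 0, 0, 0, 0, 10]])

```text
time_s: 13.45
tcp_pos: [0.5824, 0.0653, 0.1038]
eef_rot: [180.0, 0.0, 169.9]
contact_force: [-2.6, 4.4, 2.5]
gripper_width: 0.0219
```

Request:
move_arm(commands=[[0, 0, -1, 0, 0, 0, 10], [0, 0, -1, 0, 0, 0, 10], [0, 0, -1, 0, 0, 0, 10], [0, 0, 0, 0, 0, 0, 10]])

```text
time_s: 13.85
tcp_pos: [0.5824, 0.0653, 0.1007]
eef_rot: [180.0, 0.0, 169.9]
contact_force: [-3.2, 3.7, 2.1]
gripper_width: 0.0218
```

Request:
move_arm(commands=[[0, 0, -1, 0, 0, 0, 10], [0, 0, -1, 0, 0, 0, 10], [0, 0, 0, 0, 0, 0, 10]])

```text
time_s: 14.15
tcp_pos: [0.5824, 0.0652, 0.0987]
eef_rot: [180.0, 0.0, 169.9]
contact_force: [-1.2, 4.9, 1.2]
gripper_width: 0.0219
```

Request:
move_arm(commands=[[0, 0, -1, 0, 0, 0, 10], [0, 0, -0.5, 0, 0, 0, 10], [0, 0, 0, 0, 0, 0, 10]])

```text
time_s: 14.45
tcp_pos: [0.5824, 0.0652, 0.0973]
eef_rot: [180.0, 0.0, 169.9]
contact_force: [-2.1, 4.4, 2.6]
gripper_width: 0.0218
```

Request:
move_arm(commands=[[0, 0, -0.5, 0, 0, 0, 10], [0, 0, -0.4, 0, 0, 0, 10], [0, 0, 0, 0, 0, 0, 10]])

```text
time_s: 14.75
tcp_pos: [0.5824, 0.0652, 0.0964]
eef_rot: [180.0, 0.0, 169.9]
contact_force: [-3.3, 4.3, 1.9]
gripper_width: 0.0219
```

Request:
move_arm(commands=[[0, 0, -0.5, 0, 0, 0, 10], [0, 0, -0.4, 0, 0, 0, 10], [0, 0, 0, 0, 0, 0, 10]])

```text
time_s: 15.05
tcp_pos: [0.5824, 0.0653, 0.0955]
eef_rot: [180.0, 0.0, 169.9]
contact_force: [-3.1, 3.8, 2.1]
gripper_width: 0.0219
```

Request:
move_arm(commands=[[0, 0, -0.3, 0, 0, 0, 10], [0, 0, 0, 0, 0, 0, 10], [0, 0, 0, 0, 0, 0, 10]])

```text
time_s: 15.35
tcp_pos: [0.5824, 0.0653, 0.0952]
eef_rot: [180.0, 0.0, 169.9]
contact_force: [-3.1, 3.7, 3.4]
gripper_width: 0.0215
```

Request:
move_arm(commands=[[0, 0, -0.4, 0, 0, 0, 10], [0, 0, -0.3, 0, 0, 0, 10], [0, 0, 0, 0, 0, 0, 10]])

```text
time_s: 15.65
tcp_pos: [0.5824, 0.0652, 0.0945]
eef_rot: [180.0, 0.0, 169.9]
contact_force: [-3.3, 4.8, 1.8]
gripper_width: 0.0215
```

Run:
```python
from h import *
s,c=wrist("w4");print(s["time_s"],s["tcp_pos"],s["eef_rot"],s["contact_force"],s["moment"])
d=capture=None
from plant import capture
d=capture("side");cv2.imwrite("pics/side4.png",d["frame"])
f=c["frame"];cv2.imwrite("pics/w4c.png",cv2.resize(f[130:290,230:430],(800,640)[:2] if 0 else (750,600),interpolation=cv2.INTER_CUBIC))
```

```text
15.65 [0.58243494 0.06524198 0.09447741] [1.79969803e+02 3.61736144e-02 1.69911820e+02] [-3.33668172  4.76227605  1.75039974] [1.6725973  1.11829973 0.00178336]
```

Request:
move_arm(commands=[[0, 0, -0.4, 0, 0, 0, 10], [0, 0, -0.4, 0, 0, 0, 10], [0, 0, 0, 0, 0, 0, 10]])

```text
time_s: 16.05
tcp_pos: [0.5825, 0.0653, 0.094]
eef_rot: [180.0, 0.0, 169.9]
contact_force: [-3.6, 4.0, 4.8]
gripper_width: 0.0214
```

Request:
move_arm(commands=[[0, 0, -0.4, 0, 0, 0, 10], [0, 0, -0.4, 0, 0, 0, 10], [0, 0, 0, 0, 0, 0, 10]])

```text
time_s: 16.35
tcp_pos: [0.5826, 0.0652, 0.0935]
eef_rot: [180.0, 0.1, 169.9]
contact_force: [-4.9, 3.9, 7.9]
gripper_width: 0.0219
```

Request:
move_arm(commands=[[0, 0, 2, 0, 0, 0, 10], [0, 0, 5, 0, 0, 0, 10], [0, 0, 6, 0, 0, 0, 10], [0, 0, 8, 0, 0, 0, 10], [0, 0, 10, 0, 0, 0, 10], [0, 0, 15, 0, 0, 0, 10], [0, 0, 20, 0, 0, 0, 10], [0, 0, 25, 0, 0, 0, 10], [0, 0, 25, 0, 0, 0, 10], [0, 0, 6, 0, 0, 0, 10], [0, 0, 0, 0, 0, 0, 10]])

```text
time_s: 17.45
tcp_pos: [0.5825, 0.0647, 0.2163]
eef_rot: [179.9, 0.1, 169.9]
contact_force: [-1.0, 0.8, -2.3]
gripper_width: 0.0219
```

Request:
move_arm(commands=[[-3, -18, 0, 0, 0, 2, 10], [-4, -28, 0, 0, 0, 2, 10], [-4, -30, 0, 0, 0, 3, 10], [-4, -30, 0, 0, 0, 3, 10], [-4, -30, 0, 0, 0, 3, 10], [-4, -30, 0, 0, 0, 3, 10], [-4, -30, 0, 0, 0, 3, 10], [-4, -30, 0, 0, 0, 3, 10], [-3, -28, 0, 0, 0, 2, 10], [-3, -24, 0, 0, 0, 0, 10], [0, 0, 0, 0, 0, 0, 10], [0, 0, 0, 0, 0, 0, 10]])

```text
time_s: 18.65
tcp_pos: [0.5441, -0.2136, 0.2133]
eef_rot: [180.0, -0.1, -166.2]
contact_force: [-0.4, 0.1, -2.6]
gripper_width: 0.0219
```

Run:
```python
from h import *
s,c=wrist("w5");print(s["time_s"],s["tcp_pos"],s["eef_rot"],s["contact_force"],s["moment"])
T=c["T"];print(proj(c,(T@[0,0,.082,1])[:3]),proj(c,[.5454,-.2132,.07]))
f=c["frame"];cv2.imwrite("pics/w5c.png",cv2.resize(f[130:250,260:420],(800,600),interpolation=cv2.INTER_CUBIC))
```

```text
18.65 [ 0.54410736 -0.21359418  0.21327874] [ 1.79951784e+02 -1.32159588e-01 -1.66191399e+02] [-0.44872157  0.10325477 -2.63388612] [ 0.04013123 -0.01378169 -0.02446315]
[318.80039415 206.55114973] [318.84376493 185.70287799]
```

View pics/w5c.png

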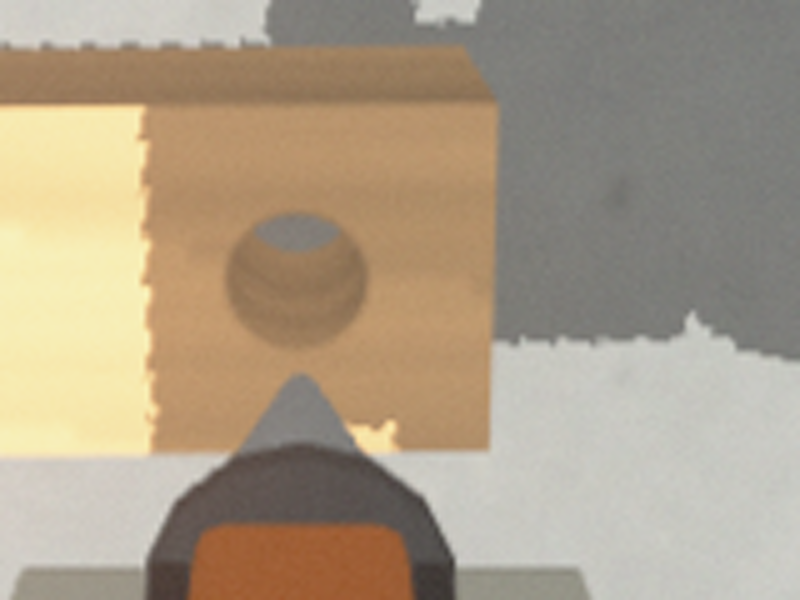

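The stand hole is at crop (297,281), i.e. (319.4,186.2), within 1 px of the prediction, and the tip lines up with it in y. It needs about +1.7 mm in x.

Request:
move_arm(commands=[[1.7, 0, -10, 0, 0, 0, 10], [0, 0, -20, 0, 0, 0, 10], [0, 0, -20, 0, 0, 0, 10], [0, 0, -15, 0, 0, 0, 10], [0, 0, -10, 0, 0, 0, 10], [0, 0, -10, 0, 0, 0, 10], [0, 0, -8, 0, 0, 0, 10], [0, 0, 0, 0, 0, 0, 10]])

```text
time_s: 19.5
tcp_pos: [0.5463, -0.2128, 0.1205]
eef_rot: [180.0, -0.1, -166.1]
contact_force: [-0.3, -0.6, -2.2]
gripper_width: 0.0219
```

Request:
move_arm(commands=[[0, 0, -4, 0, 0, 0, 10], [0, 0, -4, 0, 0, 0, 10], [0, 0, -4, 0, 0, 0, 10], [0, 0, -4, 0, 0, 0, 10], [0, 0, 0, 0, 0, 0, 10]])

```text
time_s: 20.0
tcp_pos: [0.5464, -0.213, 0.105]
eef_rot: [180.0, -0.0, -166.1]
contact_force: [-1.2, -0.0, -2.5]
gripper_width: 0.0215
```

Request:
move_arm(commands=[[0, 0, -4, 0, 0, 0, 10], [0, 0, -4, 0, 0, 0, 10], [0, 0, -4, 0, 0, 0, 10], [0, 0, -3, 0, 0, 0, 10], [0, 0, 0, 0, 0, 0, 10]])

```text
time_s: 20.5
tcp_pos: [0.5464, -0.213, 0.0901]
eef_rot: [180.0, -0.1, -166.1]
contact_force: [-0.4, 0.6, -2.1]
gripper_width: 0.0219
```

Request:
move_arm(commands=[[0, 0, -1, 0, 0, 0, 10], [0, 0, -1, 0, 0, 0, 10], [0, 0, -1, 0, 0, 0, 10], [0, 0, 0, 0, 0, 0, 10]])

```text
time_s: 20.9
tcp_pos: [0.5468, -0.213, 0.0876]
eef_rot: [180.0, -0.0, -166.1]
contact_force: [-0.2, 0.4, -2.9]
gripper_width: 0.0216
```

Request:
move_arm(commands=[[0, 0, -0.7, 0, 0, 0, 10], [0, 0, -0.7, 0, 0, 0, 10], [0, 0, 0, 0, 0, 0, 10]])

```text
time_s: 21.2
tcp_pos: [0.5469, -0.2131, 0.0875]
eef_rot: [-180.0, 0.0, -166.1]
contact_force: [-3.9, 2.5, 8.7]
gripper_width: 0.0218
```

Request:
move_arm(commands=[[0, 0, -0.5, 0, 0, 0, 10], [0, 0, 0, 0, 0, 0, 10]])

```text
time_s: 21.4
tcp_pos: [0.5469, -0.2131, 0.0875]
eef_rot: [-180.0, 0.0, -166.1]
contact_force: [-5.4, 3.4, 11.8]
gripper_width: 0.0216
```

Request:
move_arm(commands=[[0, 0, 1, 0, 0, 0, 10], [0, 0, 0, 0, 0, 0, 40], [0, 0, 0, 0, 0, 0, 100], [0, 0, 0, 0, 0, 0, 100], [0, 0, 0, 0, 0, 0, 100], [0, 0, 0, 0, 0, 0, 100], [0, 0, 0, 0, 0, 0, 100], [0, 0, 0, 0, 0, 0, 100], [0, 0, 0, 0, 0, 0, 100]])

```text
time_s: 22.3
tcp_pos: [0.5468, -0.213, 0.0867]
eef_rot: [180.0, -0.0, -166.1]
contact_force: [-0.3, 0.2, 0.1]
gripper_width: 0.0799
```

Request:
move_arm(commands=[[0, 0, 20, 0, 0, 0, 100], [0, 0, 35, 0, 0, 0, 100], [0, 0, 35, 0, 0, 0, 100], [-5, -15, 30, 0, 0, 0, 100], [-8, -20, 20, 0, 0, 0, 100], [-8, -20, 20, 0, 0, 0, 100], [-6, -20, 0, 0, 0, 0, 100], [0, 0, 0, 0, 0, 0, 100], [0, 0, 0, 0, 0, 0, 100]])

```text
time_s: 23.2
tcp_pos: [0.5194, -0.2882, 0.2465]
eef_rot: [180.0, -0.0, -166.2]
contact_force: [0.2, 1.4, -0.4]
gripper_width: 0.0878
```

Run:
```python
from h import *
s,c=wrist("w6");print(s["time_s"],s["tcp_pos"],s["eef_rot"],s["contact_force"],s["gripper_width"])
print(proj(c,[.567,-.309,.098]),proj(c,[.5455,-.213,.134]))
f=c["frame"];cv2.imwrite("pics/w6c.png",cv2.resize(f[130:270,230:430],(800,560),interpolation=cv2.INTER_CUBIC))
```

```text
23.2 [ 0.51944598 -0.28823329  0.24653308] [ 1.79981123e+02 -1.01725361e-02 -1.66159353e+02] [ 0.1663169   1.43145358 -0.43327792] 0.0878230945959675
[285.21169942 224.88145799] [398.28510976 243.22866444]
```

View pics/w6c.png

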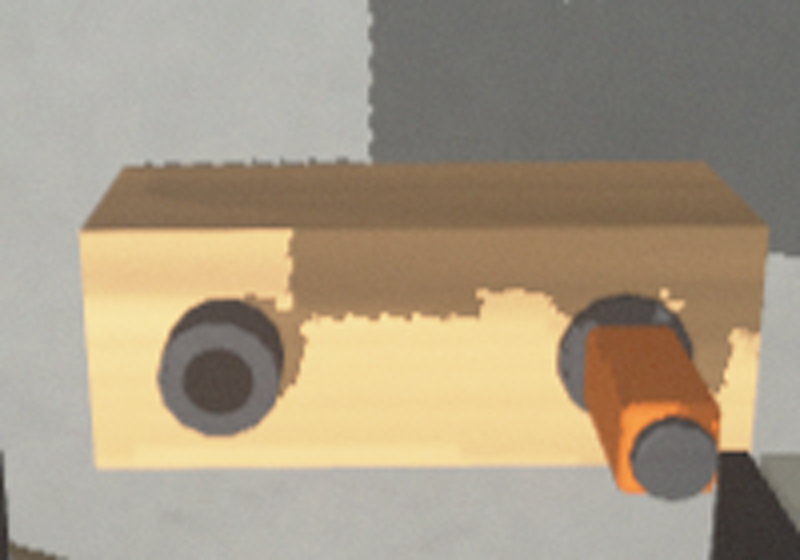

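The drift stands upright in the stand, with its cap at (398.7,244.5) as predicted. The bolt head's top centre is at (284.9,224.5). Its top is at z = 0.090, so I'm recalculating with that height.

Run:
```python
from h import *
c=pickle.load(open("w6.pkl","rb"))
for v in(223.5,224.5):print(onz(c,284.6,v,.09))
c=pickle.load(open("w1.pkl","rb"));print(onz(c,268,222,.09))
```

```text
[ 0.56909699 -0.30989918  0.09      ]
[ 0.57010676 -0.30968304  0.09      ]
[ 0.57005454 -0.30957735  0.09      ]
```

Request:
move_arm(commands=[[10, -5, -20, 0, 0, 0, 100], [15, -6, -25, 0, 0, 0, 100], [15, -6, -25, 0, 0, 0, 100], [10.6, -4.4, -20, 0, 0, 0, 100], [0, 0, -25, 0, 0, 0, 100], [0, 0, -25, 0, 0, 0, 100], [0, 0, -15, 0, 0, 0, 100], [0, 0, -9, 0, 0, 0, 100], [0, 0, -5, 0, 0, 0, 100], [0, 0, 0, 0, 0, 0, 100]])

```text
time_s: 24.25
tcp_pos: [0.5705, -0.3091, 0.0775]
eef_rot: [180.0, -0.0, -166.1]
contact_force: [-0.1, 0.5, -0.3]
gripper_width: 0.0877
```

Request:
move_arm(commands=[[0, 0, 0, 0, 0, 0, 30], [0, 0, 0, 0, 0, 0, 20], [0, 0, 0, 0, 0, 0, 20], [0, 0, 0, 0, 0, 0, 20], [0, 0, 0, 0, 0, 0, 20], [0, 0, 0, 0, 0, 0, 20], [0, 0, 0, 0, 0, 0, 20], [0, 0, 0, 0, 0, 0, 20], [0, 0, 0, 0, 0, 0, 20], [0, 0, 0, 0, 0, 0, 20]], squeeze=40)

```text
time_s: 25.25
tcp_pos: [0.5704, -0.3095, 0.0778]
eef_rot: [-180.0, -0.0, -166.1]
contact_force: [-0.0, -0.3, 0.1]
gripper_width: 0.0287
```

Request:
move_arm(commands=[[0, 0, 5, 0, 0, 0, 20], [0, 0, 15, 0, 0, 0, 20], [0, 0, 30, 0, 0, 0, 20], [0, 0, 35, 0, 0, 0, 20], [0, 0, 35, 0, 0, 0, 20], [0, 0, 20, 0, 0, 0, 20], [0, 0, 0, 0, 0, 0, 20]])

```text
time_s: 25.95
tcp_pos: [0.572, -0.3101, 0.2221]
eef_rot: [-179.8, 0.3, -166.1]
contact_force: [-0.4, 0.4, -1.2]
gripper_width: 0.0289
```

Request:
move_arm(commands=[[1, 20, 0, 0, 0, -2, 20], [1, 30, 0, 0, 0, -2, 20], [1, 30, 0, 0, 0, -2, 20], [1, 30, 0, 0, 0, -2, 20], [1, 30, 0, 0, 0, -2, 20], [1, 30, 0, 0, 0, -2, 20], [1, 30, 0, 0, 0, -2, 20], [1, 30, 0, 0, 0, -2, 20], [1, 30, 0, 0, 0, -2, 20], [1, 27, 0, 0, 0, -2, 20], [1, 20, 0, 0, 0, -2, 20], [1, 0, 0, 0, 0, -2, 20], [0, 0, 0, 0, 0, 0, 20], [0, 0, 0, 0, 0, 0, 20]])

```text
time_s: 27.35
tcp_pos: [0.582, -0.0026, 0.2172]
eef_rot: [-180.0, -0.1, 170.0]
contact_force: [-0.2, 0.1, -1.6]
gripper_width: 0.0286
```

Run:
```python
from h import *
s,c=wrist("w7");print(s["time_s"],s["tcp_pos"],s["eef_rot"],s["contact_force"],s["gripper_width"])
T=c["T"];print(proj(c,[.5825,.065,.078]),proj(c,(T@[0,0,.048,1])[:3]))
f=c["frame"];cv2.imwrite("pics/w7c.png",cv2.resize(f[130:280,280:480],(800,600),interpolation=cv2.INTER_CUBIC))
```

```text
27.35 [ 0.58196956 -0.00255127  0.21715878] [-1.79981566e+02 -5.97704867e-02  1.69962266e+02] [-0.16784135  0.06704187 -1.63286979] 0.028570537394854514
[396.1508791  173.02144539] [319.16577473 224.6016568 ]
```

View pics/w7c.png

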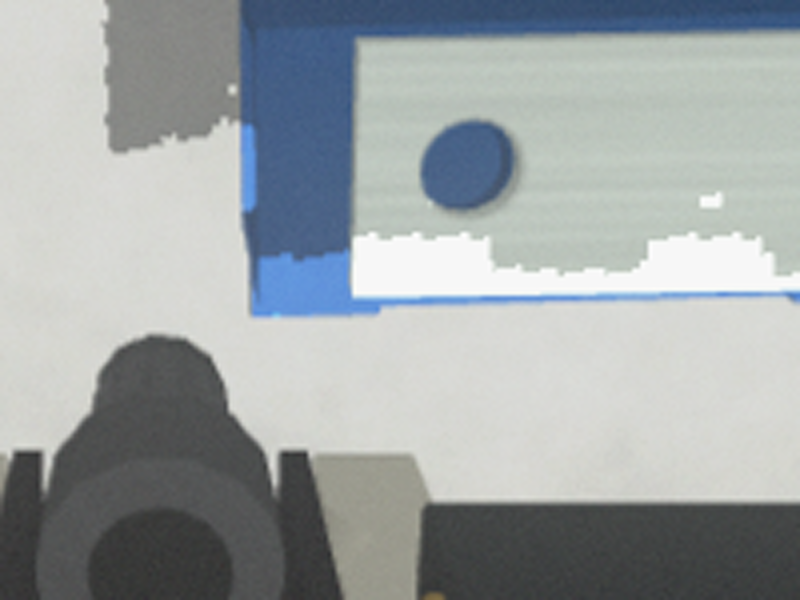

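The holes now line up, as no rail arc shows inside the plate hole. Its centre is at crop (469,166), i.e. (397.3,171.5). The bolt hangs straight with its end at crop x 161.

Run:
```python
from h import *
from scipy.optimize import least_squares
c=pickle.load(open("w7.pkl","rb"));T=c["T"]
cr=lambda p:((proj(c,p)-[280,130])*4+[1.5,1.5]).round(1)
print("head top",cr((T@[0,0,-.0122,1])[:3]),"end",cr((T@[0,0,.048,1])[:3]), "end top rim",cr((T@[.007,0,.048,1])[:3]))
un=lambda u,v:(280+(u-1.5)/4,130+(v-1.5)/4)
P=np.array([onz(c,*un(u,v),.078)[:2] for u,v in((421,170),(430,140),(450,124),(475,119),(500,128),(513,145),(460,211),(435,200),(518,165),(500,200))])
s=least_squares(lambda q:np.hypot(*(P-q).T)-.011,P.mean(0));print(s.x,s.fun*1e3)
```

```text
head top [157.9 573.8] end [158.2 379.9] end top rim [158.1 338.2]
[0.58107254 0.06581574] [-0.60597635 -0.42330953 -0.52169872 -0.54446208 -0.57774103 -0.7060949
 -0.97739372 -0.81545172 -0.45399829 -0.62268435]
```

Request:
move_arm(commands=[[-0.4, 14.1, 0, 0, 0, 0, 20], [0, 20, 0, 0, 0, 0, 20], [0, 20, 0, 0, 0, 0, 20], [0, 14, -5, 0, 0, 0, 20], [0, 0, -20, 0, 0, 0, 20], [0, 0, -25, 0, 0, 0, 20], [0, 0, -20, 0, 0, 0, 20], [0, 0, -12, 0, 0, 0, 20], [0, 0, 0, 0, 0, 0, 20], [0, 0, 0, 0, 0, 0, 20]])

```text
time_s: 28.4
tcp_pos: [0.5824, 0.0657, 0.1362]
eef_rot: [-180.0, 0.0, 169.9]
contact_force: [0.6, 1.3, -0.7]
gripper_width: 0.0291
```

Request:
move_arm(commands=[[0, 0, -2, 0, 0, 0, 20], [0, 0, -2, 0, 0, 0, 20], [0, 0, -2, 0, 0, 0, 20], [0, 0, -2, 0, 0, 0, 20], [0, 0, 0, 0, 0, 0, 20]])

```text
time_s: 28.9
tcp_pos: [0.5818, 0.0656, 0.1275]
eef_rot: [-180.0, -0.0, 169.9]
contact_force: [-0.3, 0.1, -0.7]
gripper_width: 0.0288
```

Request:
move_arm(commands=[[0, 0, -1, 0, 0, 0, 20], [0, 0, -1, 0, 0, 0, 20], [0, 0, -1, 0, 0, 0, 20], [0, 0, 0, 0, 0, 0, 20]])

```text
time_s: 29.3
tcp_pos: [0.5819, 0.0656, 0.1246]
eef_rot: [-180.0, -0.0, 169.9]
contact_force: [0.1, 0.1, -1.3]
gripper_width: 0.0288
```

Request:
move_arm(commands=[[0, 0, -1, 0, 0, 0, 20], [0, 0, -1, 0, 0, 0, 20], [0, 0, -1, 0, 0, 0, 20], [0, 0, 0, 0, 0, 0, 20]])

```text
time_s: 29.7
tcp_pos: [0.5819, 0.0656, 0.1216]
eef_rot: [-180.0, -0.0, 169.9]
contact_force: [0.1, 0.3, -1.1]
gripper_width: 0.0286
```

Request:
move_arm(commands=[[0, 0, -1, 0, 0, 0, 20], [0, 0, -1, 0, 0, 0, 20], [0, 0, -1, 0, 0, 0, 20], [0, 0, 0, 0, 0, 0, 20]])

```text
time_s: 30.1
tcp_pos: [0.5819, 0.0656, 0.1186]
eef_rot: [-180.0, -0.0, 169.9]
contact_force: [-0.9, -0.3, -1.0]
gripper_width: 0.0288
```

Request:
move_arm(commands=[[0, 0, -1, 0, 0, 0, 20], [0, 0, -1, 0, 0, 0, 20], [0, 0, -1, 0, 0, 0, 20], [0, 0, 0, 0, 0, 0, 20]])

```text
time_s: 30.5
tcp_pos: [0.5819, 0.0656, 0.1156]
eef_rot: [-180.0, -0.0, 169.9]
contact_force: [-0.1, -0.3, -1.2]
gripper_width: 0.0286
```

Request:
move_arm(commands=[[0, 0, -1, 0, 0, 0, 20], [0, 0, -1, 0, 0, 0, 20], [0, 0, -1, 0, 0, 0, 20], [0, 0, 0, 0, 0, 0, 20]])

```text
time_s: 30.9
tcp_pos: [0.5819, 0.0656, 0.1126]
eef_rot: [-180.0, -0.0, 169.9]
contact_force: [0.3, 0.9, -0.5]
gripper_width: 0.0286
```

Request:
move_arm(commands=[[0, 0, -1, 0, 0, 0, 20], [0, 0, -1, 0, 0, 0, 20], [0, 0, -1, 0, 0, 0, 20], [0, 0, 0, 0, 0, 0, 20]])

```text
time_s: 31.3
tcp_pos: [0.582, 0.0656, 0.1096]
eef_rot: [-180.0, 0.0, 169.9]
contact_force: [-0.0, 0.0, -1.4]
gripper_width: 0.0287
```

Request:
move_arm(commands=[[0, 0, -1.5, 0, 0, 0, 20], [0, 0, -1.5, 0, 0, 0, 20], [0, 0, -1.5, 0, 0, 0, 20], [0, 0, -1.5, 0, 0, 0, 20], [0, 0, 0, 0, 0, 0, 20]])

```text
time_s: 31.8
tcp_pos: [0.5819, 0.0656, 0.1035]
eef_rot: [-180.0, -0.0, 169.9]
contact_force: [1.3, -0.9, -1.4]
gripper_width: 0.0287
```

Request:
move_arm(commands=[[0, 0, -1.5, 0, 0, 0, 20], [0, 0, -1.5, 0, 0, 0, 20], [0, 0, -1.5, 0, 0, 0, 20], [0, 0, -1.5, 0, 0, 0, 20], [0, 0, 0, 0, 0, 0, 20]])

```text
time_s: 32.3
tcp_pos: [0.5819, 0.0656, 0.0975]
eef_rot: [-180.0, -0.0, 169.9]
contact_force: [1.2, -1.9, -1.8]
gripper_width: 0.0287
```

Request:
move_arm(commands=[[0, 0, -1.5, 0, 0, 0, 20], [0, 0, -1.5, 0, 0, 0, 20], [0, 0, -1.5, 0, 0, 0, 20], [0, 0, -1.5, 0, 0, 0, 20], [0, 0, 0, 0, 0, 0, 20]])

```text
time_s: 32.8
tcp_pos: [0.582, 0.0656, 0.0915]
eef_rot: [-180.0, -0.0, 169.9]
contact_force: [1.6, -1.1, -0.8]
gripper_width: 0.0284
```

Request:
move_arm(commands=[[0, 0, -1.5, 0, 0, 0, 20], [0, 0, -1.5, 0, 0, 0, 20], [0, 0, -1, 0, 0, 0, 20], [0, 0, 0, 0, 0, 0, 20]])

```text
time_s: 33.2
tcp_pos: [0.582, 0.0656, 0.0876]
eef_rot: [-180.0, -0.0, 169.9]
contact_force: [2.0, -1.3, -1.4]
gripper_width: 0.0282
```

Request:
move_arm(commands=[[0, 0, -0.6, 0, 0, 0, 20], [0, 0, -0.6, 0, 0, 0, 20], [0, 0, 0, 0, 0, 0, 20]])

```text
time_s: 33.5
tcp_pos: [0.5821, 0.0656, 0.0866]
eef_rot: [180.0, 0.0, 169.9]
contact_force: [2.6, -1.7, 0.7]
gripper_width: 0.0284
```

Request:
move_arm(commands=[[0, 0, -0.5, 0, 0, 0, 20], [0, 0, 0, 0, 0, 0, 20]])

```text
time_s: 33.7
tcp_pos: [0.5821, 0.0656, 0.0861]
eef_rot: [180.0, 0.0, 169.9]
contact_force: [2.0, -1.6, -0.1]
gripper_width: 0.0289
```

Request:
move_arm(commands=[[0, 0, -0.5, 0, 0, 0, 20], [0, 0, 0, 0, 0, 0, 20]])

```text
time_s: 33.9
tcp_pos: [0.5821, 0.0656, 0.0855]
eef_rot: [-180.0, 0.0, 169.9]
contact_force: [2.0, -2.4, 1.0]
gripper_width: 0.0289
```

Request:
move_arm(commands=[[0, 0, -0.5, 0, 0, 0, 20], [0, 0, 0, 0, 0, 0, 20]])

```text
time_s: 34.1
tcp_pos: [0.5821, 0.0657, 0.0852]
eef_rot: [180.0, 0.0, 169.9]
contact_force: [2.1, -1.7, 1.3]
gripper_width: 0.0286
```

Request:
move_arm(commands=[[0, 0, -0.4, 0, 0, 0, 20], [0, 0, 0, 0, 0, 0, 20]])

```text
time_s: 34.3
tcp_pos: [0.5822, 0.0657, 0.0849]
eef_rot: [180.0, 0.0, 169.9]
contact_force: [2.1, -2.8, 2.3]
gripper_width: 0.0286
```

Request:
move_arm(commands=[[0, 0, -0.5, 0, 0, 0, 20], [0, 0, -0.4, 0, 0, 0, 20], [0, 0, 0, 0, 0, 0, 20]])

```text
time_s: 34.6
tcp_pos: [0.5823, 0.0656, 0.0842]
eef_rot: [180.0, 0.0, 169.9]
contact_force: [2.0, -3.4, 6.5]
gripper_width: 0.0287
```

Request:
move_arm(commands=[[0, 0, -0.4, 0, 0, 0, 20], [0, 0, 0, 0, 0, 0, 20]])

```text
time_s: 34.8
tcp_pos: [0.5823, 0.0656, 0.084]
eef_rot: [180.0, 0.0, 169.9]
contact_force: [0.9, -3.6, 6.9]
gripper_width: 0.0285
```

Seated, at about 8 N downward. Releasing, then rising straight up and back to look.

Request:
move_arm(commands=[[0, 0, 0.6, 0, 0, 0, 20], [0, 0, 0, 0, 0, 0, 60], [0, 0, 0, 0, 0, 0, 100], [0, 0, 0, 0, 0, 0, 100], [0, 0, 0, 0, 0, 0, 100], [0, 0, 0, 0, 0, 0, 100], [0, 0, 0, 0, 0, 0, 100], [0, 0, 5, 0, 0, 0, 100], [0, 0, 20, 0, 0, 0, 100], [0, 0, 35, 0, 0, 0, 100], [0, 0, 40, 0, 0, 0, 100], [-10, -15, 35, 0, 0, 0, 100], [-25, -20, 10, 0, 0, 0, 100], [-15, -20, 0, 0, 0, 0, 100], [0, 0, 0, 0, 0, 0, 100], [0, 0, 0, 0, 0, 0, 100]])

```text
time_s: 36.4
tcp_pos: [0.532, 0.0104, 0.2297]
eef_rot: [180.0, 0.1, 169.9]
contact_force: [-0.1, 0.3, 0.1]
gripper_width: 0.0876
```

Run:
```python
from h import *
s,c=wrist("w8");print(s["time_s"],s["tcp_pos"],s["eef_rot"],s["contact_force"],s["gripper_width"])
print(proj(c,[.5818,.0656,.098]),proj(c,[.5818,.0656,.078]))
```

```text
36.4 [0.53199503 0.01041136 0.22972662] [1.79961095e+02 6.77350792e-02 1.69871760e+02] [-0.12059504  0.27892517  0.08385389] 0.08764198358097333
[390.0495399  230.01270049] [385.99352402 221.7040521 ]
```

View pics/w8.png

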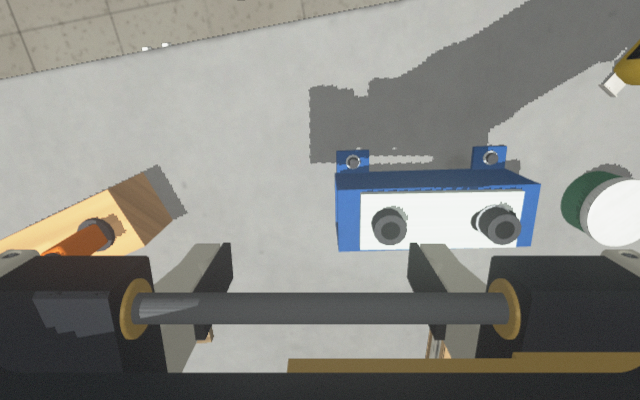

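The bolt head's top is at (390,229), against (390,230) predicted for fully seated, and it stands upright. The drift is in the stand near (95,235). Handing in.

```bash
python3 -c "
from plant import *
print(close_job())"
```

```text
the job is handed in; nothing more can be done
None
```

The job is done and handed in at about 36 s of the 64 s allowed; the hand-in reports no verdict.

- **Drift:** I took it from the stand and fed its tip into both holes. I worked it down until the collar met the plate, following the holes sideways. The largest readings I saw were about 7 N sideways and 8 N down. I then drew it out and stood it back in its stand hole. It touched down there at about 12 N, and the picture after release showed it upright with its cap within about 1 px of the prediction.
- **Bolt:** With the holes in line, it went in with no more than about 4 N sideways. The head came down on the plate at about 7 N, and I let it go.
- **Last picture:** The head was within about 1 px (roughly 1 mm) of where a fully seated bolt should be. The drift was in the stand, the gripper was clear and the contact force was about zero.

**What disagreed:**
- **Heights at the plate:** collar and bolt head met the plate at tool heights about 1.5 mm lower than the stand contact had predicted. I relied on the felt contact and the picture instead.
- **Bolt head width:** the gripper read about 28.7 mm across the 30 mm bolt head.
- **Pictures:** I viewed 11, one over the budget of 10.

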